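# Take the roll brake off and shut the label dispenser

### The job

Get the label dispenser ready to run: first pull its sprung brake knob straight out to its stop, so that the catch holds it there when you let go, and then press the cover down past its spring catch until it is fully shut. The dispenser only stands on the bench, so feel for the stop and do not drag it out of its place, and leave the tub, the scoop and the pen where they are.

Things in the scene. Friction and masses are not known exactly. Their poses are not given: they have to be found in the camera images.
- dispenser: open grey steel box 192 (x) x 110 (y) x 74 (z) mm, 5 kg, loose on the bench; slides if pulled with some 25 to 40 N. White label roll in its rear half. Origin: centre of its underside; x from the front (knob, towards the robot) to the back. Knob in the middle of the front wall. Cover hinged on the rear top edge (x +96, z 74 mm); a spring ball at the front top edge catches it.
- brake (a joint): pull of the sprung brake slide (m): 0 = in, grows as the knob is pulled along the dispenser's -x. Spring: 4 N at 0, 8 N at 48 mm. A stop inside, set anew each time and not told, ends it hard at 18 to 48 mm. A spring pawl (adds up to 3 N on the way) drops in 1.5 mm before the stop: let go there, the slide goes back 1.5 mm and stays; let go earlier, it springs back to 0.
- knob_neck (a point): middle of the black knob's neck, on its axis, 48 mm above the bench, 116 mm in front of the dispenser's origin at brake 0; moves with the knob. Neck 14 mm in diameter along the dispenser's x, 32 mm of it free at brake 0 between front wall and end flange (34 mm diameter, 8 mm thick). Pinched from above across y, the fingers pull behind the flange.
- cover (a joint): cover angle (rad): 0 = shut, 0.8 to 1.2 at the start; opens up and backward; a stiff hinge (0.25 N m) keeps it where it is left. At 0.06 rad the spring ball stops it; pushing it past takes about 15 N downward at the front edge, and below 0.025 rad it snaps shut. A tongue under it meets the brake shoe at about 0.1 rad: it cannot shut while the brake slide is in.
- cover_pad (a point): middle of the dark thumb pad (60 x 22 mm) on the cover's outer face, 182 mm from the hinge axis, 18 mm from the free edge; moves with the cover. z points out of the outer face, x from the free edge to the hinge. The cover is a steel sheet 200 x 114 x 3 mm with a 15 mm lip turned down at the front; shut, the pad is 78 mm above the bench.
- tie_tub_mid (a point): bystander: small white round tub, 70 mm in diameter, 45 mm high; the point is its centre, half-way up
- scoop_mid (a point): bystander: steel scoop, 60 x 206 x 32 mm; the point is its centre, half-way up; its length runs along its y
- pen_mid (a point): bystander: marker pen lying, 17 mm thick, 140 mm long along its y; the point is its centre

How it is judged:
By the outcome, as a careful person would: the job done as asked, in the order asked, and still so for the second after the job is handed in, with the robot touching nothing.
It also fails if it takes over 56 s, if anything falls off the work surface, if the arm or the gripper's body presses on something with over 40 N, if the wrist force passes 120 N, or if a joint passes its speed limit or range.

### The arm

A 7-joint arm with a two-finger parallel gripper is mounted at the origin on a cart in front of the work surface, level with it; the furniture and walls round the work are solid. World frame = base frame: x ahead of the robot, y to its left, z up, the work surface at z = 0. Lengths are in mm, angles in rad, forces in N, time in s.
With the tool pointing down it reaches from about 350 to 900 mm from the base axis. Payload 19.9 kg.
Tool frame: the origin (TCP) lies midway between the tips of the shut fingers; the grasp point (between the pads) lies 19 mm behind it; y points along the fingers, x is the direction in which the jaws open and shut, and the axes are right-handed (so a half turn about y gives the same grasp; the last joint's range is limited). The gripper opens to 85 mm and grips with 20 to 120 N. Pads are 22 mm wide; open, the fingers measure 114 mm over their backs; the gripper's body (76 mm by 85 mm) begins 54 mm behind the grasp point. The pads swing forward as they close: fully open they stand 13 mm farther back than shut.
Start: joints at [1.095, 0.417, -0.01, 1.614, 0.005, 1.111, -0.053], TCP at [262.694, -567.092, 231.26] pointing down, gripper open.
Joint ranges: [-2.81, 2.81], [-0.39, 2.02], [-1.27, 1.25], [0.06, 2.57], [-1.19, 4.33], [0.19, 2], [-2.82, 2.82]. Speed limits (rad/s): [1.89, 1.89, 2.39, 2.39, 3.01, 3.01, 3.01].

### API

Orientations are given as a rotation vector (axis times angle).
In Python, from rig import robot gives the robot as it stands. Calls block until the motion is done:
- robot.reach(position, orientation): joint-space move of the TCP to a pose.
- robot.line_to(position, velocity=150, orientation=None, contact_N=None): straight line of the TCP; orientation=None keeps the orientation; velocity is the mean speed in mm/s. With contact_N (N) it stops when the force on the tool has changed by that much, and returns True; else False.
- robot.set_joints(angles): joint-space move.
- robot.gripper_to(opening, strength=None): finger opening in mm; strength is the grip in N (None keeps the last); returns when the fingers have stopped.
- robot.pause(seconds).
- robot.solve_ik(position, orientation): joint angles nearest the present ones, or None.
- robot.get_image(name): name is "scene" or "top" or "wrist"; returns the picture (400x640x3 uint8, red, green, blue); there is no depth.
- robot.calibration(name): a dict with "mtx" (3x3 intrinsics, pixels), "world_to_cam" (4x4, takes a point from world to camera coordinates). Camera axes: x right, y up, looking along -z (the intrinsics and any distortion apply to the point x, -y, -z); pixel columns grow to the right and rows downward; lengths in mm; the calibration is good to about 2 mm. The wrist camera is an equidistant fisheye: a pixel r from the principal point sees the ray r / f radians off the axis. A picture is of the moment at which its call begins: read the wrist's pose just before it. calibration takes no time and is no camera call; for the wrist camera it gives the pose at the moment of the call.
A pose or a line that the arm cannot do raises robot.PlanningError and nothing moves.
- robot.job_done(): hands the job in, once; it reports no verdict.
Readings, each from a call of its own:
- robot.read_t(): time.
- robot.read_joint_pos(): joint angles.
- robot.read_dq(): joint speeds.
- robot.read_effort(): joint torques, N m.
- robot.read_tool_pos(): TCP position.
- robot.read_ee_rot(): TCP orientation.
- robot.read_force(): force on the tool from outside, world axes, zero at the start.
- robot.read_wrist_torque(): the same for the moment, N m.
- robot.read_gripper_width(): finger opening in mm.
Only numpy, scipy, OpenCV 4.12 (cv2) and the standard library are available. Lean on these libraries where they do the work, as an engineer would, in place of code of your own. Each camera call takes 0.05 s, during which the arm holds its last target. There are 200 camera calls.

## Working session

There is one attempt and no reset: what is moved stays moved. The work goes in short steps, each a Python script; the robot and the scene stay as the last script left them, time stands still between calls to the robot, and variables do not carry over. Pictures are saved under pics/ and viewed, about 8 in all and at most 12, crops included, and the job is handed in when it is done.

```bash
mkdir -p pics
python3 - <<'E'
from rig import robot
import cv2,numpy as np
for n in("scene","top"):
    im=robot.get_image(n);cv2.imwrite(f"pics/{n}0.png",im[:,:,::-1])
    c=robot.calibration(n);print(n,{k:np.round(v,4).tolist() if not isinstance(v,str) else v for k,v in c.items()})
print(robot.read_ee_rot(),robot.read_t(),robot.read_tool_pos())
E
```

```text
scene {'mtx': [[408.8449, 0.0, 314.7687], [0.0, 408.8449, 198.796], [0.0, 0.0, 1.0]], 'world_to_cam': [[-0.6412, -0.7673, 0.0104, 377.6952], [0.4789, -0.3896, 0.7867, -334.3246], [-0.5996, 0.5094, 0.6173, -754.3529], [0.0, 0.0, 0.0, 1.0]]}
top {'mtx': [[374.4999, 0.0, 319.2429], [0.0, 374.4999, 197.0018], [0.0, 0.0, 1.0]], 'world_to_cam': [[-0.0018, -0.9999, 0.0142, 7.4024], [0.9984, -0.001, 0.056, -612.8017], [-0.056, 0.0143, 0.9983, -1018.0165], [0.0, 0.0, 0.0, 1.0]]}
[-1.38320308  0.88469381 -0.88316865] 0.1 [ 262.5771576  -566.82238266  230.74513251]
```

View pics/scene0.png

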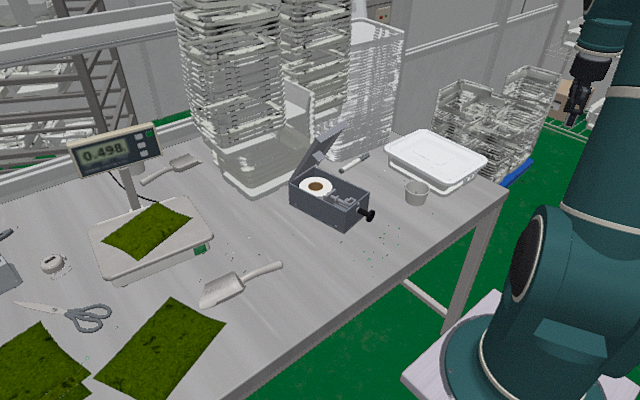

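View pics/top0.png

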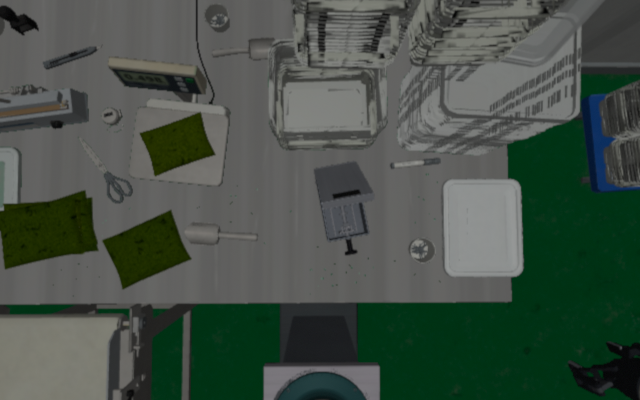

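The top view shows the dispenser at about (343,205) with its knob at (350,248), the tub at (421,249), the pen at (415,163) and the scoop at (220,235). The cover is open. Next I'll enlarge both views.

Run:
```python
import cv2,numpy as np
a=cv2.imread("pics/top0.png")[155:265,300:440]; b=cv2.imread("pics/scene0.png")[115:240,275:435]
a=cv2.resize(a,None,fx=5,fy=5,interpolation=cv2.INTER_CUBIC);b=cv2.resize(b,None,fx=4.6,fy=4.6,interpolation=cv2.INTER_CUBIC)
cv2.imwrite("pics/topc.png",a);cv2.imwrite("pics/scenec.png",b)
```

```text
(no output)
```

View pics/topc.png

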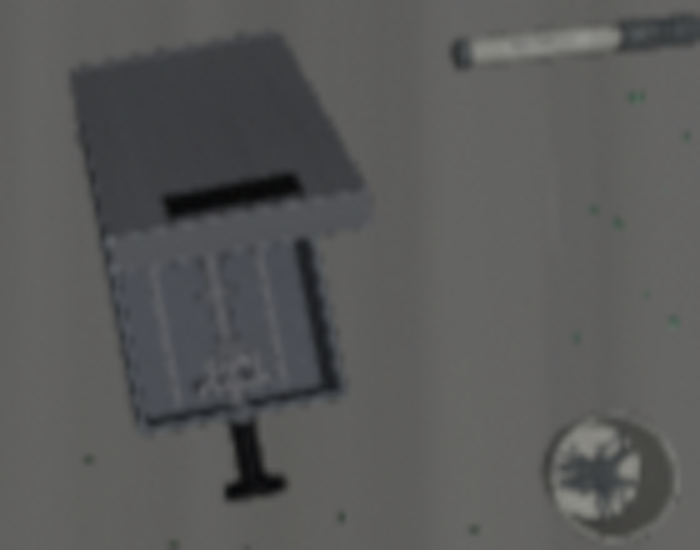

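View pics/scenec.png

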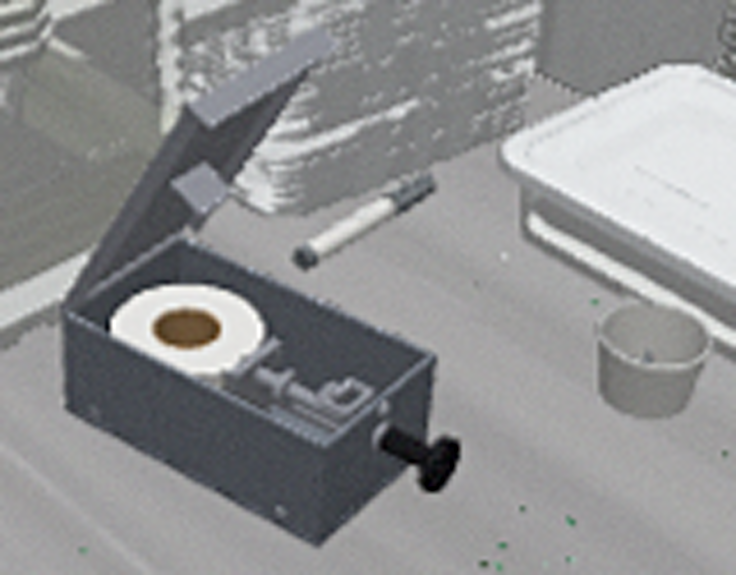

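The top crop shows the knob flange centre at (255,487), the front top corners at (143,422) and (338,392), and the pad at (232,196). The scene crop shows the box top corners at (325,445), (435,355), (65,308) and (185,238), and the flange at (438,465). I'll fit the pose from these.

```bash
cat > h.py <<'E'
import numpy as np,cv2
from rig import robot
from scipy.spatial.transform import Rotation as R
def proj(c,P):
    p=(c["world_to_cam"]@np.c_[P,np.ones(len(P))].T)[:3]; p=p*np.array([[1],[-1],[-1]])
    q=np.asarray(c["mtx"])@p; return (q[:2]/q[2]).T
def ray(c,uv):
    d=np.linalg.solve(c["mtx"],[*uv,1])*[1,-1,-1];T=np.asarray(c["world_to_cam"]);return -T[:3,:3].T@T[:3,3],T[:3,:3].T@d
def onplane(c,uv,z):
    o,d=ray(c,uv);return o+d*(z-o[2])/d[2]
def model(s):
    x,y,th,a=s
    ca,sa=np.cos(a),np.sin(a)
    cov=lambda r,w,n=3:[96-r*ca+n*sa, w, 74+r*sa+n*ca]
    L=dict(ftp=[-96,55,74],ftm=[-96,-55,74],htp=[96,55,74],htm=[96,-55,74],fbp=[-96,55,0],fl=[-136,0,48],
      pad=cov(182,0),cp=cov(200,57),cm=cov(200,-57))
    r=R.from_euler('z',th).as_matrix()
    return {k:r@np.array(v)+[x,y,0] for k,v in L.items()}
E
python3 - <<'E'
from h import *
from scipy.optimize import least_squares
t,s=robot.calibration("top"),robot.calibration("scene")
T=dict(ftp=(143,422),ftm=(338,392),fl=(255,487),pad=(232,196),cp=(105,238),cm=(368,195))
S=dict(ftp=(325,445),ftm=(435,355),htp=(65,308),htm=(185,238),fbp=(320,545),fl=(438,465),cp=(187,105),cm=(325,32))
ob=[(t,k,np.array([300,155])+np.array(v)/5) for k,v in T.items()]+[(s,k,np.array([275,115])+np.array(v)/4.6) for k,v in S.items()]
def f(p):
    m=model(p); return np.concatenate([proj(c,m[k][None])[0]-uv for c,k,uv in ob])
r=least_squares(f,[560,-60,0.1,1.],loss='soft_l1',x_scale=[10,10,.1,.1])
print(r.x);
for (c,k,_),e in zip(ob,r.fun.reshape(-1,2)):print(k,e.round(1))
m=model(r.x)
print({k:v.round(0) for k,v in m.items()})
print("tub",onplane(t,(300+612/5,155+475/5),45),"pen",onplane(t,(300+462/5,155+53/5),8))
cx=R.from_rotvec(robot.read_ee_rot()).as_matrix();print(cx.round(3))
E
```

```text
[ 5.97492291e+02 -5.32189413e+01  1.76076777e-01  1.05089716e+00]
ftp [-0.3  2.3]
ftm [2.2 0.8]
fl [-0.1 -0.1]
pad [0.9 0.5]
cp [1.6 0.5]
cm [ 1.2 -0.3]
ftp [-0.9  0.6]
ftm [ 0.2 -0.1]
htp [-1.2  0.7]
htm [-1.1 -1.1]
fbp [-1.4  0.8]
fl [-0.5  0.2]
cp [-0.1  0.1]
cm [-0.7 -1.2]
{'ftp': array([493., -16.,  74.]), 'ftm': array([ 513., -124.,   74.]), 'htp': array([682.,  18.,  74.]), 'htm': array([702., -91.,  74.]), 'fbp': array([493., -16.,   0.]), 'fl': array([464., -77.,  48.]), 'pad': array([606., -52., 233.]), 'cp': array([587.,   3., 249.]), 'cm': array([ 607., -109.,  249.])}
tub [ 468.77462498 -269.16831796   45.        ] pen [ 701.48008713 -199.31217316    8.        ]
[[ 0.42  -0.     0.907]
 [-0.907  0.001  0.42 ]
 [-0.001 -1.    -0.   ]]
```

```bash
cat >> h.py <<'E'
X0,Y0,TH=597.5,-53.2,0.176
def rot(th=TH,tilt=0):
    # jaw along -dispenser y, tool y down
    x=np.array([np.sin(th),-np.cos(th),0]);y=np.array([0,0,-1.]);M=np.c_[x,y,np.cross(x,y)]
    return R.from_matrix(R.from_rotvec(x*tilt).as_matrix()@M).as_rotvec()
def w(lx,ly,z):
    c,s=np.cos(TH),np.sin(TH);return np.array([X0+c*lx-s*ly,Y0+s*lx+c*ly,z])
def fproj(c,P):
    p=(np.asarray(c["world_to_cam"])@np.c_[P,np.ones(len(P))].T)[:3].T*[1,-1,-1]
    r=np.hypot(p[:,0],p[:,1]);a=np.arctan2(r,p[:,2]);K=np.asarray(c["mtx"])
    return np.c_[K[0,2]+K[0,0]*a*p[:,0]/r,K[1,2]+K[1,1]*a*p[:,1]/r]
E
python3 - <<'E'
from h import *
robot.reach(w(-119,0,190),rot()); 
robot.gripper_to(45,20)
robot.line_to(w(-119,0,125))
c=robot.calibration("wrist");im=robot.get_image("wrist")
print(robot.read_tool_pos(),robot.read_force(),robot.read_t(),c["mtx"])
pts=np.array([w(-132,0,48),w(-132,17,48),w(-132,-17,48),w(-96,55,74),w(-96,-55,74),w(-96,0,48),w(-96,0,55),w(-132,0,65)])
uv=fproj(c,pts);print(uv.round(0).tolist())
im=im[:,:,::-1].copy()
cv2.imwrite("pics/w1raw.png",im)
for p in uv: cv2.circle(im,tuple(int(v) for v in p.round()),2,(0,0,255),-1)
cv2.imwrite("pics/w1.png",im)
E
```

```text
[480.90332086 -74.0181709  125.89102341] [ 0.51545713  0.37568125 -0.16527033] 3.1583 [[309.70691629   0.         315.41229582]
 [  0.         309.70691629 197.40456289]
 [  0.           0.           1.        ]]
[[316.0, 222.0], [294.0, 222.0], [338.0, 222.0], [233.0, 187.0], [399.0, 186.0], [316.0, 177.0], [316.0, 179.0], [316.0, 232.0]]
```

View pics/w1.png

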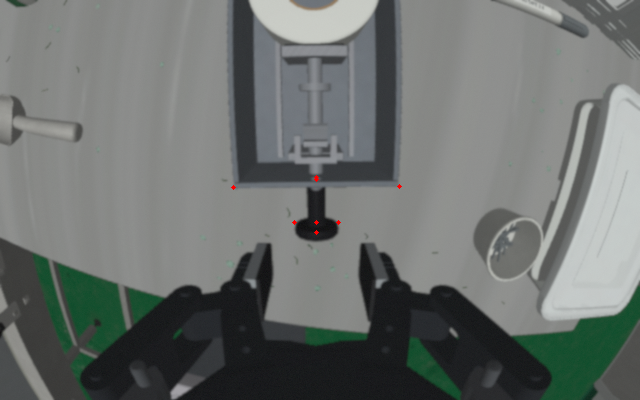

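The wrist view shows the predicted wall corners (233,187) and (399,186) and the flange centre (316,225) all on the real edges to about 1–2 mm. I'll descend, close loosely and pull while feeling for the stop.

Run:
```python
from h import *
def st(l):print(l,robot.read_tool_pos().round(1),robot.read_force().round(2),round(robot.read_t(),2),round(robot.read_gripper_width(),1))
print(robot.line_to(w(-118,0,29),100,contact_N=8)); st("down")
robot.gripper_to(17,20); robot.pause(.2); st("close")
u=w(-1,0,0)-w(0,0,0)
p=robot.read_tool_pos()
if np.linalg.norm(robot.read_force()[:2])<10:
    print(robot.line_to(p+u*68,12,contact_N=16)); st("pull")
    d=(robot.read_tool_pos()-p);print("travel",d@u, "force along",robot.read_force()@u)
```

```text
False
down [481.7 -73.9  29.5] [ 0.96 -0.59 -0.53] 4.27 45.0
close [481.4 -73.9  29. ] [ 0.14  0.17 -0.09] 4.85 17.2
True
pull [436.2 -82.3  29.4] [ 6.78  0.26 -4.57] 8.42 17.1
travel 45.956299867979325 force along -6.720367430087004
```

Run:
```python
from h import *
u=w(-1,0,0)-w(0,0,0)
for _ in range(4): print(robot.read_force().round(2),robot.read_tool_pos().round(2)); robot.pause(.1)
p=robot.read_tool_pos()
for i in range(8):
    c=robot.line_to(p+u*(i+1)*.7,8,contact_N=12); robot.pause(.1)
    f=[robot.read_force()]; robot.pause(.05); f.append(robot.read_force()); f=np.mean(f,0)
    print(c,((robot.read_tool_pos()-p)@u).round(2),f.round(1))
    if c or -f@u>16: break
```

```text
[ 6.78  0.26 -4.57] [436.17 -82.26  29.39]
[ 6.4   0.82 -4.48] [436.31 -82.22  29.36]
[ 6.65  0.65 -4.13] [436.31 -82.21  29.35]
[ 6.51  0.42 -3.84] [436.35 -82.23  29.35]
False 0.34 [ 7.3  0.5 -5.2]
False 0.79 [ 8.8  1.6 -5.8]
False 0.83 [12.5  1.1 -9.1]
False 0.86 [ 15.9   2.3 -13.6]
```

Stiff stop found: less than 0.1 mm of travel while the pull rises from 9 to 16 N. Next I ease off and check that the catch holds.

Run:
```python
from h import *
u=w(-1,0,0)-w(0,0,0)
p=robot.read_tool_pos()
for d in(2,4,8):
    robot.line_to(p-u*d,15); robot.pause(.15); print(d,robot.read_force().round(1),robot.read_tool_pos().round(1))
robot.gripper_to(45); q=robot.read_tool_pos(); print(q)
robot.line_to([q[0],q[1],130],120)
robot.pause(.1)
c=robot.calibration("wrist");im=robot.get_image("wrist")[:,:,::-1].copy()
pts=np.array([w(-132,0,65),w(-132-43,0,65),w(-96,55,74),w(-96,-55,74)])
uv=fproj(c,pts);print(uv.round(0).tolist(),robot.read_t())
for k in uv: cv2.circle(im,tuple(int(v) for v in k.round()),2,(0,0,255),-1)
cv2.imwrite("pics/w2.png",im)
```

```text
2 [ 3.   0.7 -0.6] [437.4 -82.   29.7]
4 [-0.1  0.1  0.2] [439.2 -81.7  29.6]
8 [-0.2 -0.4  0.6] [443.3 -81.   29.7]
[443.38273574 -80.91666886  29.70791032]
[[316.0, 178.0], [316.0, 235.0], [231.0, 128.0], [400.0, 128.0]] 13.5
```

View pics/w2.png

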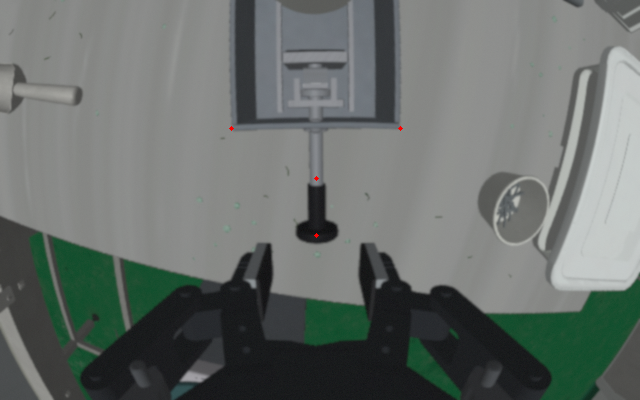

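The black knob, flange at (316,232), stays out about 43 mm on its bare shaft. The front corners still match the predictions, so the box hasn't moved. Next I sweep the cover down from behind with shut fingers.

Run:
```python
from h import *
q=robot.read_tool_pos(); robot.line_to([q[0],q[1],330],250)
robot.gripper_to(0,60)
def tp(a,off=12): return w(96-182*np.cos(a)+3*np.sin(a)+off*np.sin(a),0,74+182*np.sin(a)+3*np.cos(a))
robot.line_to(w(45,0,330),200); print(robot.line_to(w(42,0,235),120,contact_N=6),robot.read_tool_pos().round(1))
robot.pause(.1)
for a in np.arange(1.05,0.14,-.1):
    c=robot.line_to(tp(a),60,contact_N=10)
    print(round(a,2),c,robot.read_force().round(1))
    if c: break
print(robot.read_t(),robot.read_tool_pos(),tp(.15))
for n in("scene",):cv2.imwrite("pics/s2.png",cv2.resize(robot.get_image(n)[100:250,260:440,::-1],None,fx=4,fy=4))
```

```text
False [639.2 -45.8 235.8]
1.05 False [ 0.1  0.1 -0.5]
0.95 False [0.1 0.8 0.9]
0.85 False [ 1.2  0.2 -0.6]
0.75 False [ 0.6 -0.7  0.2]
0.65 False [ 0.1 -0.  -0.2]
0.55 False [-0.4  0.2  0.6]
0.45 False [-0.7 -0.2  0.1]
0.35 False [0.1 0.7 0.1]
0.25 False [0.1 0.2 1.4]
0.15 False [ 0.3 -0.5  0.4]
21.85 [516.81652247 -67.47883713 103.85748433] [517.04757051 -67.50766498 104.16405334]
```

View pics/s2.png

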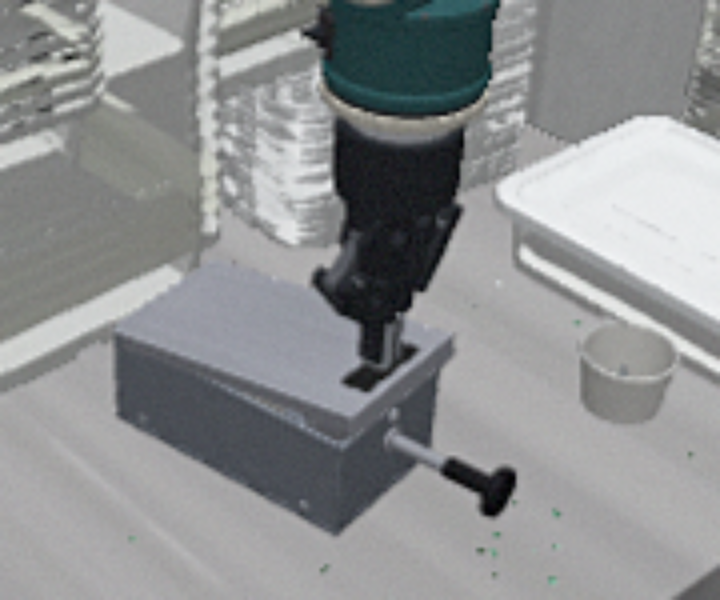

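The cover is nearly down, with the fingertips on its pad at (375,365), and the knob is still out at (495,490). Next I press straight down past the catch.

Run:
```python
from h import *
def st(l):print(l,robot.read_tool_pos().round(1),robot.read_force().round(1),round(robot.read_t(),2))
p=w(-86,0,0)
robot.line_to([p[0],p[1],95],30,contact_N=12); st("a")
for z in np.arange(92,70,-2.):
    c=robot.line_to([p[0],p[1],z],20,contact_N=30); robot.pause(.1); st((z,c))
    if c or robot.read_force()[2]>35: break
```

```text
a [512.7 -68.2  94.9] [-0.4  0.6 -0.1] 22.38
(np.float64(92.0), False) [512.8 -68.3  92. ] [-0.9 -0.3  1.4] 22.78
(np.float64(90.0), False) [512.8 -68.2  90. ] [ 0.1 -0.1  0.3] 23.13
(np.float64(88.0), False) [512.8 -68.2  88. ] [ 0.4  0.1 -0.1] 23.48
(np.float64(86.0), False) [512.8 -68.2  86. ] [-0.3  0.2  1.2] 23.83
(np.float64(84.0), False) [512.8 -68.2  83.9] [0.2 0.9 0.2] 24.18
(np.float64(82.0), False) [512.8 -68.2  81.9] [ 0.5 -0.8  0.1] 24.53
(np.float64(80.0), False) [512.8 -68.3  80. ] [ 0.3  0.4 -0.4] 24.88
(np.float64(78.0), False) [512.8 -68.2  78. ] [-0.1 -0.6  0. ] 25.23
(np.float64(76.0), False) [513.1 -68.3  76.6] [-4.9  0.4 16.4] 25.58
(np.float64(74.0), False) [513.2 -68.4  75.8] [-15.9   1.   46.2] 25.93
```

Run:
```python
from h import *
print(robot.read_gripper_width(),robot.read_force().round(1))
p=w(-86,0,0)
robot.line_to([p[0],p[1],180],120)
a=w(-190,0,200); robot.line_to(a,150); robot.pause(.1);print(robot.read_force(),robot.read_t())
s=cv2.resize(robot.get_image("scene")[135:245,275:420,::-1],None,fx=5,fy=5,interpolation=cv2.INTER_CUBIC)
cv2.imwrite("pics/s3.png",s)
```

```text
0.0360809001051119 [-15.9   1.   46.2]
[0.74730654 0.81538553 0.02606257] 27.925
```

View pics/s3.png

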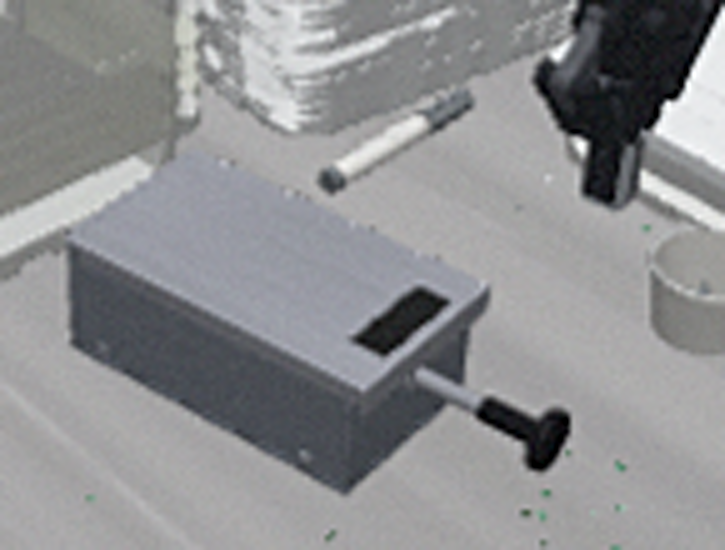

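The cover looks shut with no gap along the side. The pad is at (402,320), the front corner at (362,388) and the knob is out at (548,438). I'll compare these numerically with the shut and caught positions.

Run:
```python
from h import *
c=robot.calibration("scene")
for a in(0,.06):
    m=model([X0,Y0,TH,a]);m['fl-44']=w(-136-43,0,48)
    print(a,{k:((proj(c,m[k][None])[0]-[275,135])*5).round(0).tolist() for k in('pad','cp','cm','fbp','fl-44')})
robot.pause(.3);print(robot.read_force().round(1),robot.read_t())
```

```text
0 {'pad': [398.0, 322.0], 'cp': [360.0, 391.0], 'cm': [489.0, 285.0], 'fbp': [341.0, 496.0], 'fl-44': [545.0, 443.0]}
0.06 {'pad': [398.0, 305.0], 'cp': [360.0, 372.0], 'cm': [490.0, 266.0], 'fbp': [341.0, 496.0], 'fl-44': [545.0, 443.0]}
[-0.6  0.   0.2] 28.275
```

```bash
python3 -c "
from rig import robot
robot.job_done()"
```

```text
the job is handed in; nothing more can be done
```

The brake knob is out and held by its catch, the cover is fully shut, and the job was handed in at about 28 s.

- **Brake:** I closed the fingers loosely behind the knob's flange and pulled until I felt the hard stop. There the pull rose from 9 to 16 N with less than 0.1 mm of travel, about 44 mm out. When I eased off, the force dropped to zero and the knob stayed out; it was still out in the last picture.
- **Cover:** I swept it down from behind and pressed on the pad to a firm bottom at about 46 N, with the fingertips about 76 mm above the bench. In the last picture the pad and front corners fit the shut position to within about 1 pixel. They would sit 3 to 4 pixels higher if the cover were still resting on its catch.
- **Dispenser and other items:** Pictures before and after show the dispenser in the same place to within 1 pixel. I stayed clear of the tub, scoop and pen. The pen and the visible part of the tub look unmoved in the last picture; I didn't look at the scoop again after the cover was pressed.
- **Unexpected:** I never saw the 15 N catch as a separate step, as the resting force stayed near zero until the cover bottomed. It may have snapped past between two readings, so I relied on the picture to confirm it was shut.

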